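# Slide the shoehorn out over the shelf edge by its brass tip

### The job

Push the shoehorn along the white shelf until exactly its brass tip sticks out past the shelf's front edge, with the seam between brass and wood right over the edge and the shoehorn pointing straight out, square to the edge. Only slide it, flat on the shelf: do not pick it up, tip it or let it fall off. Leave the spray bottle, the scrub brush and the open drawer as they are.

Things in the scene. Friction and masses are not known exactly. Their poses are not given: they have to be found in the camera images.
- shelf: Fixed white steel shelf board, 360 mm deep (its x), 1120 mm wide (its y), 30 mm thick. Origin: centre of the board's underside; the flat top is at z = +30 mm in its frame. Its -x side is the front edge, facing the robot, with open air below and before it. It may stand turned a few degrees.
- shelf_front_edge (a point): Middle of the shelf's front top edge. Axes as the shelf's: x points from the front edge in over the shelf, square to the edge; y runs along the edge; z up, z = 0 being the shelf's top.
- shoehorn: Flat loose shoehorn lying on the shelf, 6 mm thick, about 80 g: dark wooden handle 110 x 32 mm with a square end, and brass tip 40 mm long, rounded, 38 mm at its widest. Origin: middle of its length, underside. Along its x: tip end -75 mm, brass-wood seam -35 mm, square handle end +75 mm. At the start the tip points to the front edge, up to 0.4 rad askew, and nothing overhangs.
- brass_seam (a point): Point on the shoehorn's centre line, on its underside, where the brass tip meets the wooden handle (35 mm from the origin towards the tip).
- spray_bottle: Loose amber glass spray bottle with white press button cap, 56 mm diameter, 140 mm tall, standing on the shelf on one side of the shoehorn. Origin: centre of its base. Not to be disturbed.
- scrub_brush: Loose bamboo scrub brush, 130 x 50 x 38 mm, lying bristles down on the shelf on the other side of the shoehorn. Origin: centre of its underside, x along its length. Not to be disturbed.
- drawers: Stack of three clear plastic drawers, 220 x 220 x 165 mm tall, fixed on the shelf near one end (a blue-lidded cardboard shoe box, 248 x 208 x 122 mm, is fixed near the other end, and the two may be swapped). Origin: centre of its underside. The top drawer stands pulled open towards the robot.
- drawers_drawer0_handle (a point): Grip point of the small white knob of the open top drawer (35 mm out from the drawer's front). Not to be disturbed.

How it is judged:
At the end, for the whole second after the job is handed in: Shoehorn flat and at rest on the shelf, brass tip out, seam within 8 mm of the front edge line, length within 0.17 rad of square to it. Bottle upright; bottle and brush within 15 mm, open drawer knob within 12 mm, of where they started (x of brass_seam in the frame of shelf_front_edge between -0.008 and 0.008 m and z of brass_seam in the frame of shelf_front_edge between -0.004 and 0.004 m and x of shoehorn in the frame of shelf_front_edge above 0.015 m and angle between shoehorn's own z axis and vertical below 0.08 rad and angle between the x axis of shoehorn and the x axis of shelf, either way round below 0.17 rad and linear speed of shoehorn below 0.01 m/s and angular speed of shoehorn below 0.1 rad/s and distance of each of spray_bottle, scrub_brush from where it was at the start of the episode below 0.015 m and angle between spray_bottle's own z axis and vertical below 0.2 rad and distance of drawers_drawer0_handle from where it was at the start of the episode below 0.012 m); the robot touches nothing.
It fails at once if the shoehorn is lifted off the shelf (its middle more than 12 mm above the top) or tipped up more than 0.25 rad (z of shoehorn in the frame of shelf_front_edge above 0.012 m or angle between shoehorn's own z axis and vertical above 0.25 rad).
It fails at once if the shoehorn falls off the shelf (z of shoehorn in the frame of shelf_front_edge below -0.02 m).
It fails at once if the spray bottle is shifted 15 mm or more, or tipped (not (distance of spray_bottle from where it was at the start of the episode below 0.015 m and angle between spray_bottle's own z axis and vertical below 0.2 rad)).
It fails at once if the scrub brush is shifted 15 mm or more (not (distance of scrub_brush from where it was at the start of the episode below 0.015 m)).
It fails at once if the open drawer is moved 12 mm or more (not (distance of drawers_drawer0_handle from where it was at the start of the episode below 0.012 m)).
It also fails if it takes over 48 s, if anything falls off the work surface, if the arm or the gripper's body presses on something with over 40 N, if the wrist force passes 120 N, or if a joint passes its speed limit or range.

### The arm

A 7-joint arm with a two-finger parallel gripper is mounted at the origin on the work surface. World frame = base frame: x ahead of the robot, y to its left, z up, the work surface at z = 0. Lengths are in m, angles in rad, forces in N, time in s.
With the tool pointing down it reaches from about 0.35 to 0.9 m from the base axis. Payload 8.1 kg.
Tool frame: the origin (TCP) lies on the centre line of the jaws, within the pads' length; the fingertips stand 19 mm ahead of it and the grasp point (between the pads) is the TCP (arm.tip_reach is the distance from the TCP to the fingertips, in m); z points along the fingers, y is the line along which they close (so a half turn about z gives the same grasp; the last joint's range is limited). The gripper opens to 92 mm and grips with 3 to 60 N. Pads are 19 mm wide; open, the fingers measure 130 mm over their backs; the gripper's body (75 mm by 190 mm) begins 47 mm behind the grasp point.
Start: joints at [-1.442, 0.434, 0.025, 1.573, -0.012, 1.134, -0.075], TCP at [0.144, 0.608, 0.246] pointing down, gripper open.
Joint ranges: [-2.62, 2.62], [-0.44, 2.09], [-1.27, 1.32], [0.08, 2.57], [-1.32, 4.46], [0.12, 2], [-2.74, 2.74]. Speed limits (rad/s): [2.22, 2.22, 3.01, 3.01, 3.14, 3.14, 3.14].

### API

Orientations are given as a rotation vector (axis times angle).
In Python, from cell import arm gives the robot as it stands.
- The arm moves only by the tool arm_command, never from a script. Its argument "targets" is a list that holds one entry, the list of rows, each a list of 6 numbers: the shift along the tool's x, y, z in m, then the turn, a rotation vector about the tool's x, y, z in rad. A call has 1 to 10 rows; each row shifts and turns the commanded pose from where the row before left it, along the tool's axes as they then stand; what a row does not reach is not made up. A row lasts 1/8 s, in which the tool goes at most 62.5 mm and 10.7 degrees, less where a joint would pass 70% of its speed; a pose out of reach is approached as far as the arm can. A call with a gripper value outside its range is refused whole. "jaw" is the finger opening in m, from 0 to 0.0918, set as the call begins (left out, the last holds). The fingers move at their own pace and stop on an object; "newtons" is the grip in N (left out, the last holds). Time passes only in rows, so rows that do not move let the fingers close. It gives the time, the measured TCP pose, the force, the opening and the grip force at its end, in the units of the state.
- arm.observe(): the state, without advancing time (a new reading comes with each control period).
- arm.get_image(name): name is "side" or "top" or "wrist"; returns a dict with "pixels" (420x560x3 uint8, red, green, blue), "z_map" (420x560 float32, m along the optical axis (not along the pixel's ray), 0 where there is no reading), "fx", "fy", "cx", "cy" (pixels), "xyz" and "rotation" of the camera in the world; the wrist camera has in their place "T_tool_cam" (4x4, takes a point from camera to tool coordinates, whose origin is the TCP and whose axes are the flange's). Camera axes: x right, y down, z forward; pixel columns grow to the right and rows downward; lengths in m; the calibration is good to about 2 mm. A picture is of the moment at which its call begins: read the wrist's pose just before it.
- arm.sign_off(): hands the job in; it is judged then, once.
The state is a dict: "clock": time; "joints": joint angles; "dq": joint speeds; "joint_efforts": joint torques, N m; "position": TCP position; "ee_rot": TCP orientation; "force": force on the tool from outside, world axes, zero at the start; "ft_torque": the same for the moment, N m; "width": opening from 0.0 (shut) to 1.0 (fully open); "gripper_force": force on a finger pad.
Only numpy, scipy, OpenCV 4.12 (cv2) and the standard library are available. Lean on these libraries where they do the work, as an engineer would, in place of code of your own. Each camera call takes 0.05 s, during which the arm holds its last target. There are 200 camera calls.

## Working session

There is one attempt and no reset: what is moved stays moved. The work goes in short steps, Python scripts to look and compute and a tool call to move; the robot and the scene stay as the last step left them, time stands still between calls to the robot, and variables do not carry over. Pictures are saved under pics/ and viewed, at most 10 in all, crops included, and the job is handed in when it is done.

Besides the shell and the picture viewer there is one more tool, called after "Request:" as name([rows], argument=value, ...), one row to a line, values as JSON. arm_command: Moves the arm, as the interface text tells. Its arguments: {"type":"object","properties":{"targets":{"type":"array","items":{"type":"array","items":{"type":"array","items":{"type":"number"}}}},"jaw":{"type":"number"},"newtons":{"type":"number"}},"required":["targets"]}

```bash
mkdir -p pics
cat > h.py <<'E'
from cell import arm
import numpy as np, cv2
from scipy.spatial.transform import Rotation as R
def img(n):
    s=arm.observe(); m=arm.get_image(n)
    z=m["z_map"]; v,u=np.mgrid[:420,:560]
    p=np.stack([(u-m["cx"])/m["fx"]*z,(v-m["cy"])/m["fy"]*z,z],-1)
    if "T_tool_cam" in m:
        T=np.array(m["T_tool_cam"]); Rt=rot(s["ee_rot"])
        p=(p@T[:3,:3].T+T[:3,3])@Rt.T+np.array(s["position"])
    else: p=p@rot(m["rotation"]).T+np.array(m["xyz"])
    p[z==0]=np.nan
    return m["pixels"],p
def rot(r):
    r=np.array(r); return r if r.shape==(3,3) else R.from_rotvec(r).as_matrix() if r.size==3 else R.from_quat(r).as_matrix()
E
python3 - <<'E'
from h import *
s=arm.observe(); print(s["clock"],s["position"],s["ee_rot"],s["force"],s["width"])
for n in("top","side"):
    c,p=img(n); np.savez(f"{n}0.npz",c=c,p=p); cv2.imwrite(f"pics/{n}0.png",c[...,::-1])
E
```

```text
0.0 [0.14355261 0.60780833 0.24496061] [-3.63473591e-01 -3.12044053e+00  2.38289453e-03] [0.49888194 0.15025308 0.09564752] 1.001284715611829
```

View pics/top0.png

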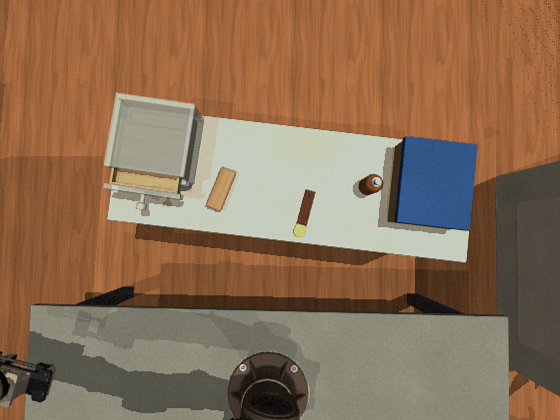

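View pics/side0.png

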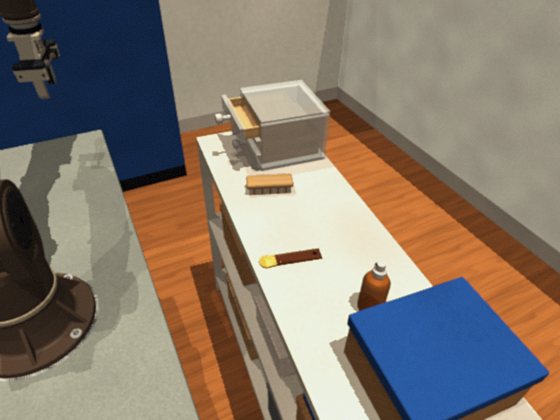

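The top view shows the shoehorn with its brass tip at (300,231) and handle end at (309,191). The front edge runs from (108,219) to (466,262). The brush is at (222,189), the bottle at (371,184) and the knob at (142,205). Next I'll measure these.

```bash
cat >> h.py <<'E'
def horn(c,p,zt,box=None):
    """wood and brass points on shelf; returns centre, axis (tip->handle), seam by brass/wood split"""
    hsv=cv2.cvtColor(np.ascontiguousarray(c),cv2.COLOR_RGB2HSV).astype(int)
    ok=np.abs(p[...,2]-zt-.006)<.02
    if box is not None:
        m=np.zeros(ok.shape,bool); u0,v0,u1,v1=box; m[v0:v1,u0:u1]=1; ok&=m
    sat=hsv[...,1]>110
    br=ok&sat&(hsv[...,2]>140)&(hsv[...,0]>20)&(hsv[...,0]<40)
    wo=ok&sat&(hsv[...,2]<140)&((hsv[...,0]<20)|(hsv[...,0]>165))
    return p[br],p[wo]
def shelf_edge(p,zt,xr):
    """front edge line: for columns in the image, foremost shelf points"""
    q=p[np.abs(p[...,2]-zt)<.008]; q=q[(q[:,1]>xr[0])&(q[:,1]<xr[1])]
    b=np.round(q[:,1]/.01).astype(int)
    e=np.array([q[b==k][np.argmin(q[b==k][:,0])] for k in np.unique(b)])
    l=cv2.fitLine(e[:,:2].astype(np.float32),cv2.DIST_HUBER,0,.01,.01).ravel()
    d=l[:2]*np.sign(l[1]); return l[2:],d,np.array([d[1],-d[0]])  # point, along y, inward x
E
python3 - <<'E'
from h import *
d=np.load("top0.npz"); c,p=d["c"],d["p"]
for n,(u,v) in dict(shelf=(270,180),brush=(222,189),bottle=(371,184),knob=(142,205),tip=(300,235),hend=(310,190),lid=(430,180)).items(): print(n,p[v,u].round(3))
zt=np.nanmedian(p[160:175,230:330,2]); print("zt",zt)
pt,dy,n=shelf_edge(p,zt,(-.4,.4)); print(pt,dy,n,np.arctan2(n[1],n[0]))
b,w=horn(c,p,zt,(280,180,330,245)); print(len(b),len(w))
P=np.r_[b,w][:,:2]; l=cv2.fitLine(w[:,:2].astype(np.float32),cv2.DIST_L2,0,.01,.01).ravel(); a=l[:2]*np.sign(l[0])
t=P@a; print("axis",a,np.arctan2(a[1],a[0]),"len",np.ptp(t),"split",(b[:,:2]@a).max(),(w[:,:2]@a).min(),t.min(),t.max())
c0=w[:,:2].mean(0); print("wood mean",c0,"end",c0+a*(t.max()-c0@a),"seam dist",(c0-a*(c0@a-(w[:,:2]@a).min())-pt)@n)
E
```

```text
shelf [0.659 0.008 0.03 ]
brush [0.623 0.152 0.064]
bottle [ 0.643 -0.284  0.131]
knob [0.562 0.358 0.176]
tip [ 0.49  -0.089  0.042]
hend [ 0.63  -0.117  0.039]
lid [ 0.656 -0.447  0.151]
zt 0.030550515608197104
[ 0.42903545 -0.00305974] [0.04811808 0.99884164] [ 0.99884164 -0.04811808] -0.04813667
87 318
axis [ 0.971026  -0.2389739] -0.24130899 len 0.14582275982356413 split 0.5303972478881634 0.5311826264834454 0.4918595265864119 0.637682286409976
wood mean [ 0.57546757 -0.10353002] end [ 0.62804604 -0.11646982] seam dist 0.09971835393708142
```

Run:
```python
from h import *
d=np.load("top0.npz"); c,p=d["c"],d["p"]
# front edge in image: lowest bright pixel per column, subpixel-free line fit, on plane of shelf
g=c.min(-1)
for u0,u1 in((230,280),(320,400),(210,460)):
  E=[]
  for u in range(u0,u1):
    v=np.where((g[:,u]>120)&(np.arange(420)<290)&(np.abs(p[:,u,2]-.0305)<.01))[0]
    if len(v): E.append(p[v.max(),u])
  E=np.array(E); l=cv2.fitLine(E[:,:2].astype(np.float32),cv2.DIST_HUBER,0,.01,.01).ravel(); dd=l[:2]*np.sign(l[1])
  n=np.array([dd[1],-dd[0]]); print(l[2:],"yaw",np.arctan2(n[1],n[0]),np.abs((E[:,:2]-l[2:])@n).mean())
print("seam-edge",(np.array([.5322,-.0932])-l[2:])@n)
s=arm.observe(); M=rot(s["ee_rot"]); print(M.round(3)); print(M.T@(np.array([.677,-.128,.245])-s["position"]))
```

```text
[0.48329064 0.05084602] yaw -0.09457095 0.0007694531511729783
[ 0.45296246 -0.2745588 ] yaw -0.09376712 0.0007548432748807367
[ 0.460153   -0.19705236] yaw -0.09269185 0.0007742768107703266
seam-edge 0.06212521486463532
[[-0.973  0.23  -0.   ]
 [ 0.23   0.973 -0.001]
 [-0.    -0.001 -1.   ]]
[-0.68829185 -0.59363428  0.00091324]
```

Request:
arm_command([
  [[-0.043,-0.037,0,0,0,0],[-0.043,-0.037,0,0,0,0],[-0.043,-0.037,0,0,0,0],[-0.043,-0.037,0,0,0,0],[-0.043,-0.037,0,0,0,0],[-0.043,-0.037,0,0,0,0],[-0.043,-0.037,0,0,0,0],[-0.043,-0.037,0,0,0,0]],
], jaw=0, newtons=10)

```text
clock: 1.1
position: [0.4111, 0.2395, 0.2457]
ee_rot: [-0.363, -3.12, -0.0]
force: [1.1, 0.7, -0.5]
width: 0.177
gripper_force: 0.0
```

Request:
arm_command([
  [[-0.043,-0.037,0,0,0,0],[-0.043,-0.037,0,0,0,0],[-0.043,-0.037,0,0,0,0],[-0.043,-0.037,0,0,0,0],[-0.043,-0.037,0,0,0,0],[-0.043,-0.037,0,0,0,0],[-0.043,-0.037,0,0,0,0],[-0.043,-0.037,0,0,0,0],[0,0,0,0,0,0]],
])

```text
clock: 2.22
position: [0.6777, -0.1317, 0.2445]
ee_rot: [-0.373, -3.119, 0.005]
force: [0.1, 0.2, -0.6]
width: 0.007
gripper_force: 0.0
```

Run:
```python
from h import *
s=arm.observe(); M=rot(s["ee_rot"]); print(s["clock"],s["position"],M.round(3),s["force"],s["width"])
c,p=img("wrist"); np.savez("w1.npz",c=c,p=p); cv2.imwrite("pics/w1.png",c[...,::-1])
```

```text
2.225 [ 0.67767007 -0.13166362  0.24445775] [[-0.972  0.236 -0.001]
 [ 0.236  0.972 -0.003]
 [ 0.    -0.004 -1.   ]] [ 0.13322174  0.16466307 -0.63989924] 0.007381793534235031
```

View pics/w1.png

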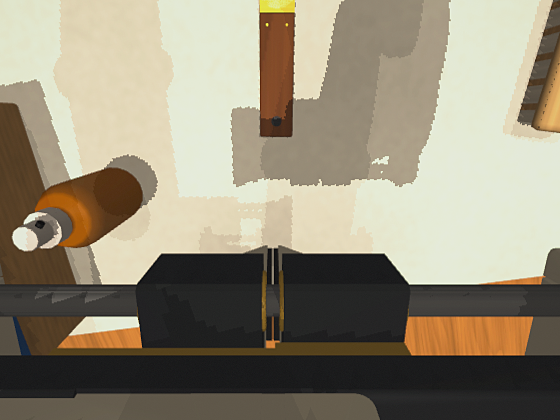

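The wrist view shows the closed fingers centred at column ~272. The handle end is at (277,135), the seam is near row 12, and the bottle is well to the left. I'll take the horn's position in tool axes.

Run:
```python
from h import *
s=arm.observe(); M=rot(s["ee_rot"]); d=np.load("w1.npz"); c,p=d["c"],d["p"]
print("shelf z",np.nanmedian(p[150:230,180:225,2]),np.nanmedian(p[20:90,180:240,2]))
for (u,v) in((262,134),(291,134),(277,70),(262,14),(293,14),(277,130)):
    print((u,v),p[v,u].round(4),(M.T@(p[v,u]-s["position"])).round(4))
for (u,v) in((240,258),(310,258),(200,300),(272,250)): print("finger",(M.T@(p[v,u]-s["position"])).round(4))
```

```text
shelf z 0.03040474041702676 0.030480313599658554
(262, 134) [ 0.6238 -0.1294  0.0355] [ 0.0514 -0.0129  0.2091]
(291, 134) [ 0.6305 -0.1015  0.0362] [0.0514 0.0157 0.2084]
(277, 70) [ 0.5698 -0.1012  0.0347] [0.1105 0.0019 0.2099]
(262, 14) [ 0.5208 -0.1035  0.0361] [ 0.1576 -0.0118  0.2086]
(293, 14) [ 0.5273 -0.0762  0.0357] [0.1576 0.0163 0.209 ]
(277, 130) [ 0.6235 -0.114   0.0364] [0.0553 0.0019 0.2082]
finger [ 0.034  -0.0107 -0.0559]
finger [ 0.0339  0.0076 -0.0558]
finger [ 0.0307 -0.0183 -0.0713]
finger [ 0.0068 -0.0026  0.0162]
```

Request:
arm_command([
  [[0,0.002,0.05,0,0,0],[0,0,0.05,0,0,0],[0,0,0.05,0,0,0],[0,0,0.03,0,0,0],[0,0,0.006,0,0,0],[0,0,0,0,0,0],[0,0,0,0,0,0]],
], jaw=0.012)

```text
clock: 3.15
position: [0.6787, -0.1239, 0.0616]
ee_rot: [0.363, 3.118, 0.0]
force: [-0.6, -0.5, 0.6]
width: 0.127
gripper_force: 0.0
```

Request:
arm_command([
  [[0,0,0.002,0,0,0],[0,0,0.002,0,0,0],[0,0,0.001,0,0,0],[0,0,0,0,0,0]],
])

```text
clock: 3.65
position: [0.6775, -0.124, 0.0546]
ee_rot: [-0.364, -3.12, -0.0]
force: [0.5, 0.0, -0.9]
width: 0.133
gripper_force: 0.0
```

Request:
arm_command([
  [[0,-0.004,0.001,0,0,0],[0,0,0.001,0,0,0],[0,0,0.001,0,0,0],[0,0,0,0,0,0],[0,0,0,0,0,0]],
])

```text
clock: 4.28
position: [0.6767, -0.1278, 0.0517]
ee_rot: [0.363, 3.12, 0.0]
force: [0.5, 0.4, 0.3]
width: 0.128
gripper_force: 0.0
```

Run:
```python
from h import *
s=arm.observe(); M=rot(s["ee_rot"]); print(s["clock"],s["position"],s["force"])
c,p=img("wrist"); cv2.imwrite("pics/w2.png",c[...,::-1])
v,u=[int(x) for x in (0,0)]
b,w=horn(c,p,.0304); Q=(w-s["position"])@M; Q=Q[(abs(Q[:,1])<.04)&(Q[:,0]<.2)]
print(len(Q),Q[:,0].min(),np.percentile(Q[:,1],[2,98]),"z",np.median(Q[:,2]))
l=cv2.fitLine(Q[:,:2].astype(np.float32),cv2.DIST_L2,0,.01,.01).ravel();print(l)
```

```text
4.275 [ 0.67672974 -0.12779377  0.05174561] [0.46086421 0.37802174 0.34539462]
11856 0.0487767822731569 [-0.01488627  0.01524584] z 0.015256731030488503
[9.9992168e-01 1.2514610e-02 8.5111372e-02 2.1587271e-04]
```

View pics/w2.png

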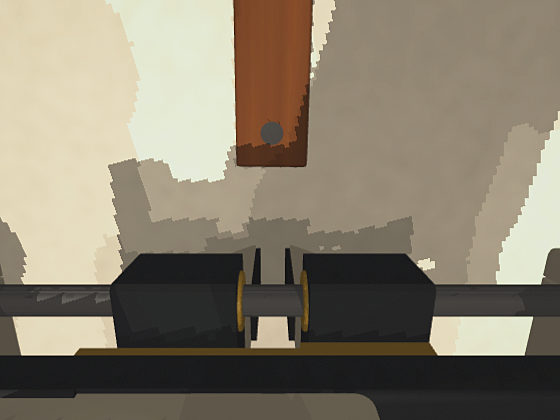

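The shoehorn is centred ahead of the fingers, with its end at (272,165) and the pads at columns 257 and 287. I'll close most of the gap, then push while turning the shoehorn square.

Request:
arm_command([
  [[0.012,0,0,0,0,0.0125],[0.012,0,0,0,0,0],[0.01,0,0,0,0,0],[0.002,0,0,0,0,0],[0.001,0,0,0,0,0],[0.001,0,0,0,0,0],[0.001,0,0,0,0,0],[0,0,0,0,0,0]],
], jaw=0.016)

```text
clock: 5.32
position: [0.6389, -0.1186, 0.0517]
ee_rot: [0.383, 3.118, -0.0]
force: [0.1, -0.0, -0.9]
width: 0.175
gripper_force: 0.1
```

Request:
arm_command([
  [[0.005,0.001,0,0,0,-0.0125],[0.005,0.001,0,0,0,-0.0125],[0.005,0.001,0,0,0,-0.0125],[0.005,0.001,0,0,0,-0.0125],[0.005,0.001,0,0,0,-0.0125],[0.005,0.001,0,0,0,-0.0125],[0,0,0,0,0,0],[0,0,0,0,0,0]],
])

```text
clock: 6.32
position: [0.6108, -0.1065, 0.0517]
ee_rot: [-0.266, -3.13, -0.0]
force: [-0.1, -0.5, -1.2]
width: 0.174
gripper_force: 0.0
```

```bash
cat >> h.py <<'E'
def measure(tag):
    s=arm.observe(); M=rot(s["ee_rot"]); print(s["clock"],s["position"],s["force"])
    c,p=img("wrist"); cv2.imwrite(f"pics/{tag}.png",c[...,::-1])
    b,w=horn(c,p,.0304); Q=(w-s["position"])@M; k=(abs(Q[:,1])<.04)&(Q[:,0]<.2); Q=Q[k]
    l=cv2.fitLine(Q[:,:2].astype(np.float32),cv2.DIST_L2,0,.01,.01).ravel()
    print(len(Q),"end",Q[:,0].min(),"seam",Q[:,0].max(),"y",np.percentile(Q[:,1],[2,98]),"z",np.median(Q[:,2]),"ang",l[1]/l[0])
    c,p=img("top"); cv2.imwrite(f"pics/{tag}t.png",c[...,::-1])
    b,w=horn(c,p,.0304,(270,185,330,265)); w=w[w[:,2]<.05]; b=b[b[:,2]<.05]
    n=np.array([np.cos(.0927),-np.sin(.0927)]); e=np.array([.46015,-.19705])
    print("top",len(b),len(w),"brass",np.percentile((b[:,:2]-e)@n,[0,50,100]) if len(b) else 0,"wood min",((w[:,:2]-e)@n).min() if len(w) else 0)
E
python3 -c "
from h import *
measure('w3')"
```

```text
6.325 [ 0.61078117 -0.10646086  0.05173548] [-0.12768476 -0.51428154 -1.23345168]
17060 end 0.01146638633739092 seam 0.11584441600231087 y [-0.01551761  0.01461143] z 0.015269581210615026 ang -0.0010847654
top 0 0 brass 0 wood min 0
```

The shoehorn tracks the tool well, with 0.001 rad between them and about 20 mm left to go. I'll push another 14 mm, then back off and look.

Request:
arm_command([
  [[0.0024,0.0008,0,0,0,-0.01],[0.0024,0.0008,0,0,0,-0.01],[0.0024,0.0008,0,0,0,-0.01],[0.0024,0.0008,0,0,0,-0.01],[0.0024,0.0008,0,0,0,-0.01],[0.002,0.0008,0,0,0,-0.01],[0,0,0,0,0,0],[0,0,0,0,0,0]],
])

```text
clock: 7.42
position: [0.5976, -0.0997, 0.0517]
ee_rot: [-0.172, -3.137, -0.0]
force: [0.5, -0.6, -0.4]
width: 0.174
gripper_force: 0.0
```

Request:
arm_command([
  [[-0.01,0,0,0,0,0],[-0.02,0,0,0,0,0],[0,0,-0.05,0,0,0],[0,0,-0.05,0,0,0],[0,0,-0.05,0,0,0],[0,0,0,0,0,0],[0,0,0,0,0,0]],
])

```text
clock: 8.3
position: [0.6275, -0.1028, 0.2013]
ee_rot: [-0.171, -3.137, -0.0]
force: [-0.7, 0.3, -1.1]
width: 0.176
gripper_force: 0.0
```

```bash
python3 -c "
from h import *
s=arm.observe(); print(s['clock'],s['position'],s['ee_rot'])
c,p=img('wrist'); np.savez('w4.npz',c=c,p=p,pos=s['position'],M=rot(s['ee_rot'])); cv2.imwrite('pics/w4.png',c[...,::-1])"
```

```text
8.3 [ 0.62750007 -0.10277149  0.20129838] [-1.71450129e-01 -3.13665617e+00 -1.85509059e-04]
```

View pics/w4.png

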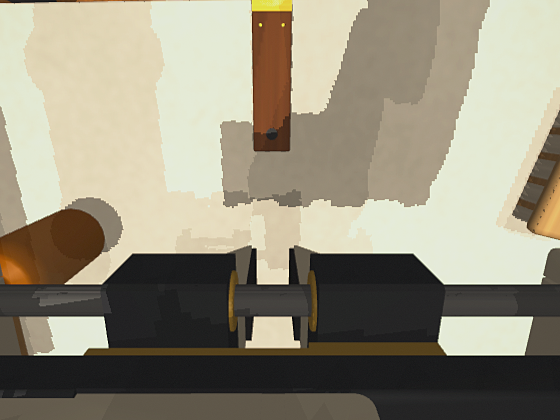

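The seam is at row ~11 and the shelf edge is just entering the picture at rows 0–2, so a few mm remain. I'll raise the arm a little for a precise measurement.

Request:
arm_command([
  [[0.02,0,-0.05,0,0,0],[0.01,0,-0.02,0,0,0],[0,0,0,0,0,0],[0,0,0,0,0,0],[0,0,0,0,0,0]],
])

```text
clock: 8.98
position: [0.5973, -0.0994, 0.2701]
ee_rot: [-0.171, -3.134, 0.0]
force: [0.7, -0.0, -0.8]
width: 0.173
gripper_force: 0.0
```

```bash
cat >> h.py <<'E'
def final(tag):
    s=arm.observe(); M=rot(s["ee_rot"]); print(s["clock"],s["position"],s["ee_rot"])
    c,p=img("wrist"); cv2.imwrite(f"pics/{tag}.png",c[...,::-1])
    T=(p-s["position"])@M; zs=s["position"][2]-.0304
    on=np.abs(p[...,2]-.0304)<.008
    E=[]
    for u in list(range(120,235))+list(range(310,440)):
        v=np.where(on[:300,u])[0]
        if len(v): E.append(T[v.min(),u])
    E=np.array(E); l=cv2.fitLine(E[:,:2].astype(np.float32),cv2.DIST_HUBER,0,.01,.01).ravel()
    d=l[:2]*np.sign(l[1]); n=np.array([d[1],-d[0]]) # outward in tool axes (+x)
    print("edge pt",l[2:],"n",n,"ang",np.arctan2(n[1],n[0]),"res",np.abs((E[:,:2]-l[2:])@n).mean())
    b,w=horn(c,p,.0304); B=(b-s["position"])@M; W=(w-s["position"])@M
    B=B[(abs(B[:,1])<.04)];W=W[(abs(W[:,1])<.04)&(W[:,0]<.25)]
    a=cv2.fitLine(W[:,:2].astype(np.float32),cv2.DIST_L2,0,.01,.01).ravel(); a[:2]*=np.sign(a[0])
    print("horn ang",np.arctan2(a[1],a[0]),"end",W[:,0].min(),"wood max",np.percentile(W[:,0],99.8),"brass",B[:,0].min(),np.percentile(B[:,0],1),B[:,0].max(),"y",a[3])
    m=W[:,0].max(); seam=(np.percentile(W[:,0],99.8)+np.percentile(B[:,0],1))/2
    sp=a[2:]+a[:2]*(seam-a[2])/a[0]; print("seam",sp,"to edge",(l[2:]-sp)@n)
E
python3 -c "
from h import *
final('w5')"
```

```text
8.975 [ 0.59726449 -0.09943221  0.27010182] [-1.71416013e-01 -3.13441481e+00  8.59354631e-05]
edge pt [0.1302659  0.00988948] n [ 0.99988556 -0.01512966] ang -0.015130238 res 0.00030224001709359196
horn ang 0.0041785403 end 0.010772525966879424 wood max 0.1185975994679971 brass 0.10818566205739369 0.1193053744966882 0.15859001802716527 y -0.0004932486
seam [ 0.11895149 -0.0002784 ] to edge 0.011159288183044956
```

View pics/w5.png

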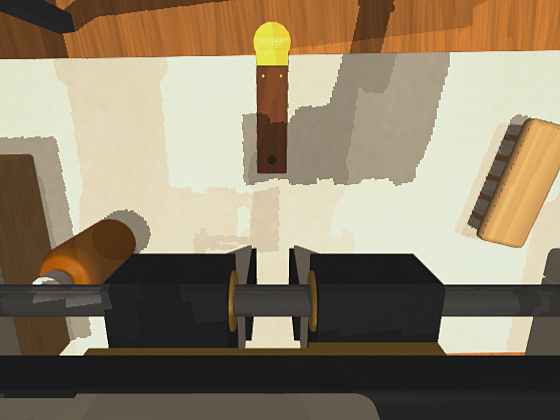

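The edge is at row ~55 and the seam at row ~66. That leaves 11.2 mm to push, and the angle is already within 0.02 rad. I'll go back behind the handle and push the last 11 mm.

Request:
arm_command([
  [[-0.03,0,0,0,0,0],[0,0,0.05,0,0,0],[0,0,0.05,0,0,0],[0,0,0.05,0,0,0],[0,0,0.05,0,0,0],[0,0,0.015,0,0,0],[0,0,0.005,0,0,0],[0,0,0,0,0,0],[0,0,0,0,0,0]],
])

```text
clock: 10.15
position: [0.6286, -0.1031, 0.0535]
ee_rot: [0.171, 3.134, 0.0]
force: [0.6, 0.6, 0.3]
width: 0.171
gripper_force: 0.0
```

Request:
arm_command([
  [[0.013,0,0,0,0,0],[0.013,0,0,0,0,0],[0.003,0,0,0,0,-0.005],[0.0025,0,0,0,0,-0.005],[0.0025,0,0,0,0,0],[0.0025,0,0,0,0,0],[0.0025,0,0,0,0,0],[0.002,0,0,0,0,0],[0,0,0,0,0,0],[0,0,0,0,0,0]],
])

```text
clock: 11.4
position: [0.5864, -0.0985, 0.0516]
ee_rot: [-0.156, -3.137, -0.0]
force: [0.3, -0.9, 1.3]
width: 0.173
gripper_force: 0.0
```

Request:
arm_command([
  [[-0.01,0,0,0,0,0],[-0.02,0,0,0,0,0],[0,0,-0.05,0,0,0],[0,0,-0.05,0,0,0],[0,0,-0.05,0,0,0],[0.015,0,-0.05,0,0,0],[0.015,0,-0.02,0,0,0],[0,0,0,0,0,0],[0,0,0,0,0,0],[0,0,0,0,0,0]],
])

```text
clock: 12.65
position: [0.5866, -0.0984, 0.2704]
ee_rot: [-0.156, -3.136, 0.0]
force: [0.6, -0.7, -0.1]
width: 0.173
gripper_force: 0.0
```

```bash
python3 -c "
from h import *
final('w6')"
```

```text
12.65 [ 0.5866182  -0.09838472  0.27040131] [-1.55629097e-01 -3.13569237e+00  2.52515422e-04]
edge pt [0.11976732 0.02883836] n [ 0.9999884  -0.00481742] ang -0.004817442 res 0.0003044514225575653
horn ang 0.0026767282 end 0.010633623747438991 wood max 0.11953552976052756 brass 0.10893237358988327 0.12017672634737674 0.15882681016972366 y -0.0003948494
seam [ 0.11985613 -0.00025554] to edge -0.0002289615627726898
```

View pics/w6.png

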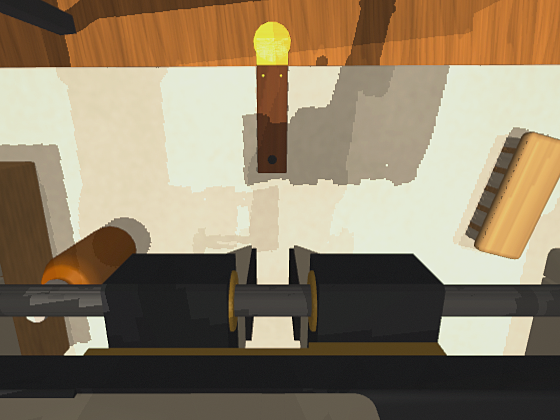

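The seam is right on the edge (row ~66, off by 0.2 mm), the shoehorn is square to within 0.01 rad, and the arm is clear.

```bash
python3 -c "
from h import *
print(arm.sign_off())"
```

```text
the job is handed in; nothing more can be done
None
```

I pushed the shoehorn out and handed the job in: the last wrist-camera measurement put the brass seam about 0.2 mm from the front edge and the shoehorn square to within 0.01 rad, with only the brass tip overhanging and the other items never approached; sign-off returned no verdict.

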